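Load and lock a chop-die blank in the engraving fixture

TASK

Load the brass die blank into the green engraving fixture: set it in the nest and turn it lightly, never forcing it, until its notch finds the key and the die drops fully home, upright and flat on the nest floor. Then crank the camshaft until the follower rests on the cam's flat dwell, with the forked keeper fully forward over the die's flange, and let go. Leave the other dies, the cups, the tools and all else on the bench where they stand.

Things in the scene. Friction and masses are not known exactly. Their poses are not given: they have to be found in the camera images.
- die: the brass chop-die blank, about 0.6 kg, 57 mm tall, standing upright: a flanged foot 50 mm in diameter and 17 mm high, above it a round body 34 mm in diameter (the part to grip). Origin: centre of the underside; z up the axis; its x axis points to the notch, a slot 9 mm wide and 8 mm deep cut through the rim of the flange over its whole height. It stands on a cork mat 4 mm thick.
- fixture: green cast engraving fixture, bolted down, base 120 x 290 mm. Origin: underside, on the vertical axis of the nest; z up; y runs from the nest to the camshaft, 135 mm away. A brass key stands in the nest: the nest ring was turned and locked by its last user, so the key lies anywhere within 0.7 rad (40 degrees) either side of the fixture's -x direction seen from the nest axis; where is not reported.
- nest_mouth (a point): centre of the nest's mouth, 46 mm above the bench. The nest is a round pocket 52 mm wide and 16 mm deep in a steel ring 79 mm wide. Its key stands on the floor against the wall: 6 mm wide, 8 mm high, reaching in 7.5 mm. A die not turned to it enters 8 mm and rests on the key, 8 mm proud; the notch takes the key within about 0.07 rad.
- nest_floor (a point): centre of the nest's floor, on the nest axis, 30 mm above the bench; axes as the fixture's. A die fully home has its origin here, its flange top 47 mm and its top 87 mm above the bench.
- crank (a joint): camshaft angle in rad, growing anticlockwise seen from above, 0 to 4.4; starts at 0 to 0.6. At 0 the crank arm points 1.05 rad (60 degrees) anticlockwise from the fixture's x axis. The follower rests on the base circle up to about 0.8, rises 14 mm by 1.75, rests on the flat dwell from 1.8 to 2.6, then falls. A return spring pushes back on the slopes: 1 to 3 N at the knob.
- keeper (a joint): travel of the forked keeper and its roller follower towards the die (fixture's -y), in m: 0 drawn back, 0.0133 to 0.014 fully forward on the dwell. Flat steel, 6 mm thick, underside 49 mm and top 55 mm above the bench; drawn back it leaves the nest clear, forward it lies 2 mm above the flange of a die that is home; a die that stands proud blocks it.
- knob_grip (a point): grip point on the axis of the crank's upright black knob, 22 mm in diameter, which spans 95 to 136 mm above the bench; this point is 118 mm above the bench and 55 mm from the camshaft axis. The knob spins freely on its pin, so the hand need not turn. The crank arm beneath it ends 88 mm above the bench.
- cam_axis (a point): point on the vertical axis of the camshaft, 115 mm above the bench; axes as the fixture's.
- die_steel: bright silvery steel die of the same shape, a bystander on the cork mat; origin: centre of the underside.
- die_wood: dark red-brown wooden die of the same shape, a bystander on the cork mat; origin: centre of the underside.
- cup_a: white plastic cup, 72 mm wide, 68 mm tall, a bystander; origin: centre of the underside.
- cup_b: second white plastic cup, the same; origin: centre of the underside.
- tin: black ink tin, 86 mm wide, 52 mm tall, a bystander; origin: centre of the underside.
- tape: roll of black tape, 92 mm wide, 24 mm tall, a bystander; origin: centre of the underside.
- brayer: ink roller (brayer) with a wooden handle, 170 mm long, 50 mm tall, a bystander; origin: on the bench under the roller's middle, handle towards -x.
- burin: burin (engraving tool), 135 mm long, 22 mm tall, a bystander; origin: on the bench where the steel meets the wooden handle.
Not all that is in view belongs to the job. Leave any blue look-alike of the die alone.

How it is judged:
By the outcome, as a careful person would: the job done as asked, in the order asked, and still so for the second after the job is handed in, with the robot touching nothing.
It also fails if it takes over 64 s, if anything falls off the work surface, if the arm or the gripper's body presses on something with over 40 N, if the wrist force passes 120 N, or if a joint passes its speed limit or range.

ROBOT

A 6-joint arm with a two-finger parallel gripper is mounted at the origin on the work surface. World frame = base frame: x ahead of the robot, y to its left, z up, the work surface at z = 0. Lengths are in m, angles in degrees, forces in N, time in s.
With the tool pointing down it reaches from about 0.275 to 0.975 m from the base axis. Payload 8.4 kg.
Tool frame: the origin (TCP) lies at the very end of the fingers, on their centre line; the grasp point (between the pads) lies 19 mm behind it; z points along the fingers, y is the line along which they close (so a half turn about z gives the same grasp; the last joint's range is limited). The gripper opens to 92 mm and grips with 3 to 60 N. Pads are 20 mm wide; open, the fingers measure 128 mm over their backs; the gripper's body (75 mm by 189 mm) begins 69 mm behind the grasp point.
Start: joints at [-76.284, 20.225, 93.587, -0, 66.188, -0.138], TCP at [0.15, -0.607, 0.215] pointing down, gripper open.
Joint ranges: [-150.9, 150.9], [-52.94, 120.26], [3.33, 152.33], [-74.26, 254.26], [0, 154.13], [-172.89, 172.89]. Speed limits (degrees/s): [127.2, 127.2, 159.86, 180, 180, 180].

INTERFACE

Orientations are given as [roll, pitch, yaw] about the fixed x, y, z axes, in that order (R = Rz(yaw) Ry(pitch) Rx(roll)).
In Python, from workcell import robot, cams gives the robot as it stands.
- The arm moves only by the tool move_arm, never from a script. Its argument "series" is a list that holds one entry, the list of rows, each a list of 7 numbers: the shift along the tool's x, y, z in mm, then the turn, a rotation vector about the tool's x, y, z in degrees, then the finger opening in mm, from 0 to 91.9. In form: [[[tx, ty, tz, wx, wy, wz, grip], ...]]. A call has 1 to 20 rows; each row shifts and turns the commanded pose from where the row before left it, along the tool's axes as they then stand; what a row does not reach is not made up. A row lasts 1/8 s, in which the tool goes at most 62.5 mm and 10.7 degrees, less where a joint would pass 70% of its speed; a pose out of reach is approached as far as the arm can. A call is refused whole if a number of a shift passes 62.5 or a number of a turn 10.7, either way. A call with a gripper value outside its range is refused whole. The fingers move at their own pace and stop on an object; "grip_force" is the grip in N (left out, the last holds). Time passes only in rows, so rows that do not move let the fingers close. It gives the time, the measured TCP pose, the force, the opening and the grip force at its end, in the units of the state.
- robot.sense(): the state, without advancing time (a new reading comes with each control period).
- cams.get_image(name): name is "side" or "top"; returns a dict with "frame" (400x640x3 uint8, red, green, blue), "vertical_fov" (degrees; the focal length in pixels is half the picture's height over the tangent of half this angle, whatever the lens; pixels are square), "cx", "cy" (the principal point, pixels), "k1" (the pictures are not rectified: a ray, as slopes to the right and down, at radius r is drawn at 1 + k1 r^2 times it, then the intrinsics apply), "extrinsics" (4x4, takes a point from world to camera coordinates). Camera axes: x right, y up, looking along -z (the intrinsics and any distortion apply to the point x, -y, -z); pixel columns grow to the right and rows downward; lengths in m; the calibration is good to about 2 mm. A picture is of the moment at which its call begins. There is no depth.
- robot.sign_off(): hands the job in; it is judged then, once.
The state is a dict: "clock": time; "qpos": joint angles; "joint_vel": joint speeds; "tau": joint torques, N m; "position": TCP position; "tool_rot": TCP orientation; "force": force on the tool from outside, world axes, zero at the start; "ft_torque": the same for the moment, N m; "grip_width": opening from 0.0 (shut) to 1.0 (fully open); "grasp_force": force on a finger pad.
Only numpy, scipy, OpenCV 4.12 (cv2) and the standard library are available. Lean on these libraries where they do the work, as an engineer would, in place of code of your own. Each camera call takes 0.05 s, during which the arm holds its last target. There are 200 camera calls.

## Working session

There is one attempt and no reset: what is moved stays moved. The work goes in short steps, Python scripts to look and compute and a tool call to move; the robot and the scene stay as the last step left them, time stands still between calls to the robot, and variables do not carry over. Pictures are saved under pics/ and viewed, at most 10 in all, crops included, and the job is handed in when it is done.

Besides the shell and the picture viewer there is one more tool, called after "Emit:" as name(argument=value, ...), one argument or row to a line, values as JSON. move_arm: Moves the arm, as the interface text tells. Its arguments: {"type":"object","properties":{"series":{"type":"array"},"grip_force":{"type":"number"}},"required":["series"]}

```bash
mkdir -p pics; ls; cat > h.py <<'E'
import numpy as np, cv2
from workcell import robot, cams
def shot(n):
    return cams.get_image(n)
def K(d):
    f=200/np.tan(np.radians(d["vertical_fov"])/2)
    return f
def ray(d,u,v):
    f=K(d); x=(u-d["cx"])/f; y=(v-d["cy"])/f
    k=d["k1"]; rd=np.hypot(x,y); r=rd
    for _ in range(30): r=rd/(1+k*r*r)
    s=r/rd if rd>0 else 1
    E=np.array(d["extrinsics"]); R=E[:3,:3]; t=E[:3,3]
    dc=np.array([x*s,-y*s,-1.]); return -R.T@t, R.T@dc
def onz(d,u,v,z):
    o,w=ray(d,u,v); return o+w*(z-o[2])/w[2]
def proj(d,p):
    E=np.array(d["extrinsics"]); c=E[:3,:3]@np.array(p)+E[:3,3]
    x=c[0]/-c[2]; y=-c[1]/-c[2]; g=1+d["k1"]*(x*x+y*y); f=K(d)
    return np.array([d["cx"]+f*x*g, d["cy"]+f*y*g])
E
python3 - <<'E'
from h import *
for n in("side","top"):
    d=shot(n); cv2.imwrite(f"pics/{n}0.png",d["frame"][:,:,::-1])
    E=np.array(d["extrinsics"]);print(n,K(d),d["cx"],d["cy"],d["k1"],-E[:3,:3].T@E[:3,3],E[:3,:3].round(3).tolist())
print(robot.sense())
E
```

```text
pics
side 389.72240060836214 316.9343727757123 203.94853748349612 -0.04414362658040787 [ 0.37181522 -0.70785988  0.81133832] [[0.973, -0.229, 0.01], [0.151, 0.673, 0.724], [-0.172, -0.703, 0.69]]
top 447.8390222237981 314.4255425747243 203.55261383938424 -0.10300496719986645 [0.23186159 0.03441897 1.55505744] [[0.029, -1.0, 0.012], [0.98, 0.031, 0.197], [-0.197, 0.006, 0.98]]
{'clock': 0.1, 'qpos': array([-7.62827556e+01,  2.02582191e+01,  9.36228240e+01,  9.50496912e-04,
        6.61879461e+01, -1.40179998e-01]), 'joint_vel': array([ 0.00642572, -0.08798513, -0.12905626,  0.0289557 , -0.06840752,
        0.06661994]), 'tau': array([ 6.22642747e-04, -5.94909132e+01, -3.34932089e+01,  7.00176833e-02,
        1.84970407e-02, -3.33603566e-05]), 'position': array([ 0.14956754, -0.60640054,  0.2139569 ]), 'tool_rot': array([-1.79931013e+02, -1.03790932e-03,  1.38570395e+01]), 'force': array([-0.15692872, -0.00117383, -0.49212547]), 'ft_torque': array([0.04217301, 0.01741834, 0.012494  ]), 'grasp_force': 0.0, 'grip_width': 0.9982058336318931}
```

View pics/top0.png

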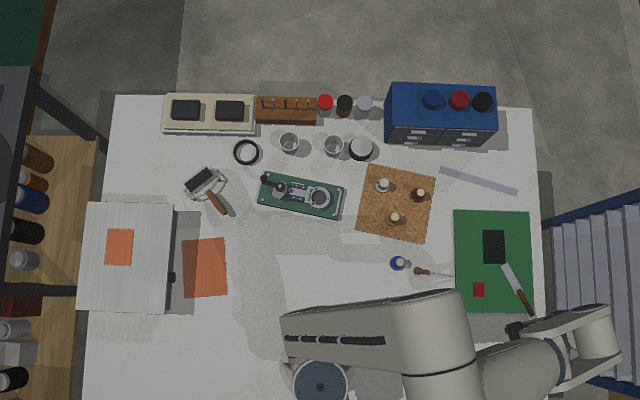

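View pics/side0.png

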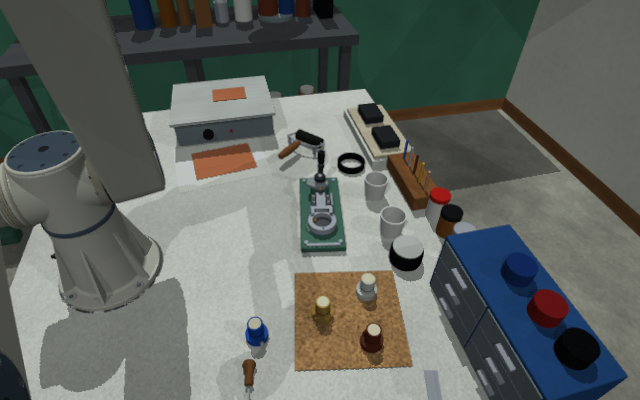

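The top view has four candidates: brass (395,217), steel (384,185), dark red-brown wood (420,194) and a blue look-alike (397,263). The yellow-brass one on the cork fits; in the side view it is at (322,307). I'll confirm it in one crop that also shows the fixture.

```bash
python3 - <<'E'
import cv2,numpy as np
s=cv2.imread("pics/side0.png");t=cv2.imread("pics/top0.png")
R=lambda im,x,y,w,h,W,H:cv2.resize(im[y:y+h,x:x+w],(W,H),interpolation=cv2.INTER_CUBIC)
a=np.hstack([R(t,370,170,66,50,396,300),R(t,250,165,100,75,400,300)])
b=np.hstack([R(s,290,265,100,75,396,300),R(s,285,145,80,110,218,300),np.zeros((300,182,3),np.uint8)])
cv2.imwrite("pics/c1.png",np.vstack([a,b]))
E
```

```text
(no output)
```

View pics/c1.png

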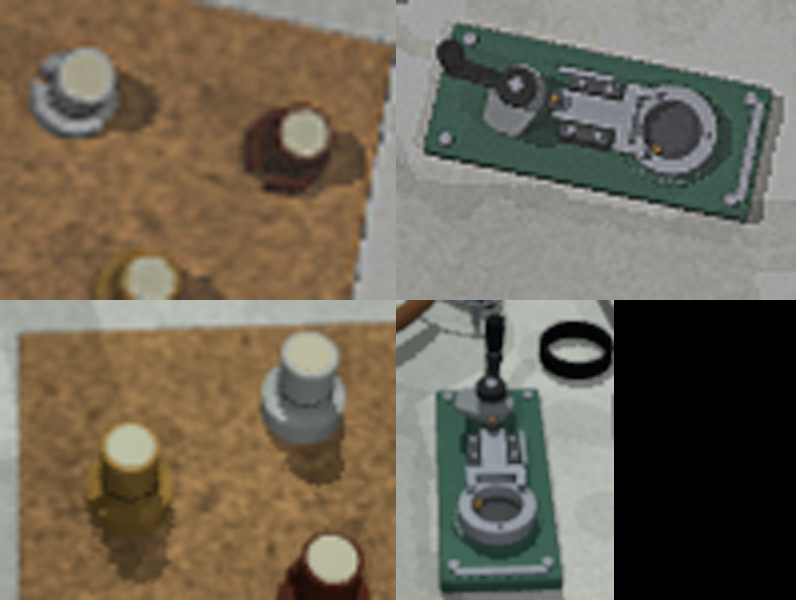

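The crop confirms the brass die at top (395,217), its cream cap on a brass body. The key is orange in the nest at about top (315,202) and side (315,220). Next I measure these.

```bash
python3 - <<'E'
from h import *
s=shot("side");t=shot("top")
def blobs(d,mask,box,name,zs=()):
    x,y,w,h=box; m=np.zeros(mask.shape,np.uint8); m[y:y+h,x:x+w]=mask[y:y+h,x:x+w]
    n,l,st,c=cv2.connectedComponentsWithStats(m)
    for i in np.argsort(-st[1:,4])[:3]+1:
        if st[i,4]>2: print(name,st[i].tolist(),c[i].round(1),*[onz(d,*c[i],z).round(4) for z in zs])
    return m
def hsv(d): return cv2.cvtColor(d["frame"],cv2.COLOR_RGB2HSV)
for n,d,bd,bk,bf in(("side",s,(305,290,40,40),(305,205,35,35),(285,145,80,110)),("top",t,(380,205,30,30),(305,180,30,35),(245,165,105,60))):
    h=hsv(d); H,S,V=h[:,:,0],h[:,:,1],h[:,:,2]
    blobs(d,((S<90)&(V>150)&(H<40)).astype(np.uint8),bd,n+" cap",(.061,))
    blobs(d,((H>8)&(H<28)&(S>120)&(V>70)).astype(np.uint8),bk,n+" key",(.038,))
    blobs(d,((V<60)).astype(np.uint8),bf,n+" dark",(.118,))
    m=blobs(d,((H>60)&(H<95)&(S>60)).astype(np.uint8),bf,n+" green")
    p=cv2.findNonZero(m); r=cv2.approxPolyDP(cv2.convexHull(p),4,True)[:,0]; print([ (q.tolist(),onz(d,*q,.012).round(4)[:2].tolist()) for q in r])
a=cv2.resize(t["frame"][205:230,380:410,::-1],(480,400),interpolation=cv2.INTER_CUBIC)
b=cv2.resize(s["frame"][290:345,300:345,::-1],(310,400),interpolation=cv2.INTER_CUBIC)
a=np.hstack([a,b]);a=cv2.convertScaleAbs(a,alpha=1.6,beta=10)
c=np.hstack([cv2.resize(t["frame"][178:218,300:340,::-1],(190,190)),cv2.resize(s["frame"][200:245,300:345,::-1],(190,190)),cv2.resize(s["frame"][145:195,295:345,::-1],(190,190)),np.zeros((190,220,3),np.uint8)])
cv2.imwrite("pics/c2.png",np.vstack([a,c]))
E
```

```text
side cap [317, 296, 12, 11, 104] [322.5 301. ] [ 0.4994 -0.2498  0.061 ]
side key [314, 219, 3, 2, 5] [314.8 219.4] [0.5444 0.021  0.038 ]
side dark [338, 153, 27, 21, 326] [350.7 163.1] [0.6794 0.1442 0.118 ]
side dark [315, 150, 11, 33, 202] [320.3 167. ] [0.589  0.1457 0.118 ]
side dark [302, 248, 44, 4, 119] [322.7 249.6] [ 0.5227 -0.1526  0.118 ]
side green [300, 178, 46, 74, 1532] [320.6 219. ]
side green [351, 154, 3, 2, 3] [352.  154.7]
side green [339, 167, 2, 3, 3] [339.7 168. ]
[([362, 160], [0.7687, 0.2827]), ([345, 249], [0.6039, -0.0786]), ([302, 251], [0.4912, -0.0601]), ([300, 179], [0.5445, 0.2303]), ([351, 154], [0.7422, 0.3233])]
top cap [391, 213, 8, 7, 47] [394.6 216. ] [ 0.4972 -0.2485  0.061 ]
top dark [260, 175, 25, 17, 161] [272.  183.3] [0.5845 0.1676 0.118 ]
top dark [280, 190, 25, 13, 76] [291.6 197.4] [0.5388 0.1011 0.118 ]
top dark [312, 191, 8, 11, 31] [314. 195.] [0.5493 0.028  0.118 ]
top green [257, 171, 87, 49, 1347] [297.8 196. ]
top green [285, 197, 4, 3, 7] [286.9 198.3]
top green [338, 211, 1, 4, 4] [338.  212.5]
[([343, 188], [0.6012, -0.0745]), ([336, 219], [0.4892, -0.0518]), ([257, 202], [0.5411, 0.2272]), ([265, 171], [0.6548, 0.2048])]
```

View pics/c2.png

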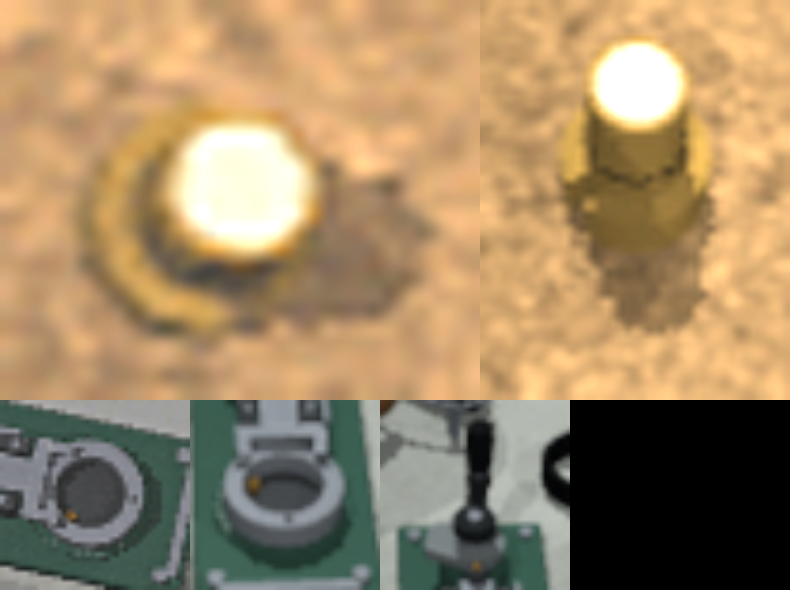

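The brass die stands at about (0.498,-0.249). A dark gap on the left of its flange in the side crop, near side pixel (314,316), suggests the notch points roughly towards -x. The fixture yaw comes out near -10.7°. I'll unwrap the flange and nest by angle and fit the ring.

```bash
python3 - <<'E'
from h import *
s=shot("side");t=shot("top")
# ring fit: bright steel outside edge in each view, rays on z=.046
for n,d in(("top",t),("side",s)):
    h=cv2.cvtColor(d["frame"],cv2.COLOR_RGB2HSV).astype(int); g=d["frame"].astype(int).min(2)
    c=np.array([.549,.009]) 
    green=lambda p:(lambda u:60<h[int(round(u[1])),int(round(u[0])),0]<95 and h[int(round(u[1])),int(round(u[0])),1]>60)(proj(d,p))
    floor=lambda p:(lambda u:g[int(round(u[1])),int(round(u[0]))])(proj(d,p))
    for it in range(4):
        P=[]
        for a in np.radians(np.arange(0,360,10)):
            for r in np.arange(.030,.052,.0005):
                if green((c[0]+r*np.cos(a),c[1]+r*np.sin(a),.046)):
                    P.append([c[0]+r*np.cos(a),c[1]+r*np.sin(a)]);break
        P=np.array(P); 
        if n=="side": P=P
        A=np.c_[2*P,np.ones(len(P))]; x=np.linalg.lstsq(A,(P**2).sum(1),rcond=None)[0]; R=np.sqrt(x[2]+x[:2]@x[:2])
        res=np.hypot(*(P-x[:2]).T)-R; k=abs(res)<.003
        x=np.linalg.lstsq(A[k],(P[k]**2).sum(1),rcond=None)[0]; c=x[:2]
    print(n,"ring",c.round(4),np.sqrt(x[2]+c@c).round(4),k.sum(),len(k))
# die unwrap at flange top z=.021, r=.022, and r=.025 at z=.013
c=np.array([.498,-.249])
for n,d in(("top",t),("side",s)):
    print(n,"flange centre",proj(d,(*c,.021)).round(1))
    for r,z in((.0215,.021),(.025,.012)):
        print(n,z,[(a,int(cv2.getRectSubPix(d["frame"][:,:,0].copy(),(1,1),tuple(map(float,proj(d,(c[0]+r*np.cos(np.radians(a)),c[1]+r*np.sin(np.radians(a)),z)))))[0,0])) for a in range(90,300,8)])
# keeper key & knob
print("key",onz(t,314.7,202,.038).round(4),onz(s,314.8,219.4,.038).round(4))
h=cv2.cvtColor(t["frame"],cv2.COLOR_RGB2HSV).astype(int);f=t["frame"].astype(int)
m=((f[:,:,0]-f[:,:,2]>40)).astype(np.uint8);print(cv2.connectedComponentsWithStats(m[185:212,305:335])[2:])
print("knobtop",onz(t,264,177.5,.136).round(4),onz(s,321.8,151.6,.136).round(4))
E
```

```text
top ring [0.5563 0.0136] 0.0427 23 28
side ring [ 0.5585 -0.0009] 0.0439 20 29
top flange centre [392.6 217.8]
top 0.021 [(90, 120), (98, 117), (106, 115), (114, 123), (122, 120), (130, 120), (138, 121), (146, 122), (154, 123), (162, 123), (170, 121), (178, 120), (186, 111), (194, 87), (202, 75), (210, 74), (218, 77), (226, 83), (234, 78), (242, 82), (250, 91), (258, 98), (266, 122), (274, 139), (282, 144), (290, 153), (298, 161)]
top 0.012 [(90, 96), (98, 91), (106, 97), (114, 86), (122, 85), (130, 88), (138, 86), (146, 82), (154, 87), (162, 68), (170, 81), (178, 98), (186, 102), (194, 91), (202, 77), (210, 83), (218, 83), (226, 86), (234, 84), (242, 81), (250, 80), (258, 79), (266, 84), (274, 120), (282, 128), (290, 141), (298, 150)]
side flange centre [321.5 310.4]
side 0.021 [(90, 188), (98, 187), (106, 167), (114, 121), (122, 101), (130, 133), (138, 132), (146, 132), (154, 130), (162, 130), (170, 130), (178, 125), (186, 127), (194, 108), (202, 66), (210, 63), (218, 86), (226, 83), (234, 75), (242, 74), (250, 75), (258, 75), (266, 75), (274, 75), (282, 82), (290, 91), (298, 91)]
side 0.012 [(90, 187), (98, 170), (106, 122), (114, 101), (122, 134), (130, 132), (138, 125), (146, 125), (154, 124), (162, 116), (170, 114), (178, 104), (186, 98), (194, 78), (202, 80), (210, 70), (218, 66), (226, 64), (234, 66), (242, 68), (250, 70), (258, 72), (266, 72), (274, 74), (282, 78), (290, 80), (298, 78)]
key [0.5422 0.0245 0.038 ] [0.5444 0.021  0.038 ]
(array([[  0,   0,  30,  27, 807],
       [  9,  16,   2,   2,   3]], dtype=int32), array([[14.51920694, 12.98636927],
       [ 9.33333333, 16.66666667]]))
knobtop [0.5987 0.1932 0.136 ] [0.6045 0.193  0.136 ]
```

```bash
python3 - <<'E'
import cv2,numpy as np
s=cv2.imread("pics/side0.png");t=cv2.imread("pics/top0.png")
a=cv2.resize(t[182:214,302:334],(400,400),interpolation=cv2.INTER_LINEAR)   # 12.5x
b=cv2.resize(s[204:240,304:340],(400,400),interpolation=cv2.INTER_LINEAR)   # 11.1x
c=cv2.resize(t[170:202,256:296],(400,320)[:2][::1] if 0 else (250,200),interpolation=cv2.INTER_LINEAR) #6.25x
d=cv2.resize(s[145:185,300:350],(250,200),interpolation=cv2.INTER_LINEAR) #5x
e=np.hstack([c,d,np.zeros((200,300,3),np.uint8)])
cv2.imwrite("pics/c3.png",cv2.convertScaleAbs(np.vstack([np.hstack([a,b]),e]),alpha=1.3))
E
```

```text
(no output)
```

View pics/c3.png

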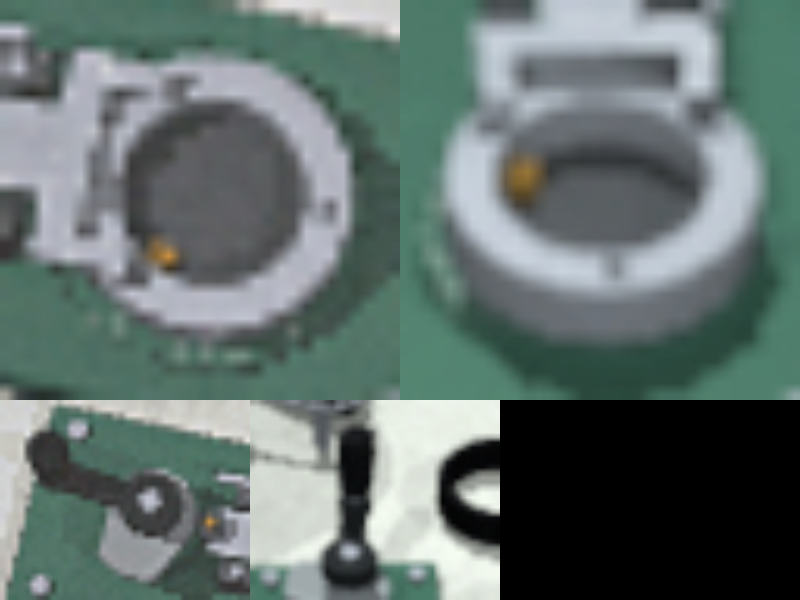

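The enlarged crops show the mouth centre at top ≈(318.3,197.1) and side ≈(321.8,220.2). The key is at top (314.7,202). The knob is at top ≈(263.2,178.4) and side ≈(320.5,156.5), and the cam screw is at top (279.5,185.5).

```bash
python3 - <<'E'
from h import *
s=shot("side");t=shot("top")
def tri(a,b):
    o1,d1=ray(t,*a);o2,d2=ray(s,*b); A=np.c_[d1,-d2]; q=np.linalg.lstsq(A,o2-o1,rcond=None)[0]
    p,r=o1+q[0]*d1,o2+q[1]*d2; return ((p+r)/2).round(4),np.linalg.norm(p-r).round(4)
print("mouth",onz(t,318.3,197.1,.046),onz(s,321.8,220.2,.046),tri((318.3,197.1),(321.8,220.2)))
print("die",tri((394.6,216),(322.5,301)))
print("knob",onz(t,263.2,178.4,.125),onz(s,320.5,156.5,.118),tri((263.2,178.4),(320.5,156.5)))
print("screw",onz(t,279.5,185.5,.1), tri((279.5,185.5),(300+100/5-.5,145+150/5-.5)))
for z in(.034,.038):print("key",onz(t,314.7,202,z),onz(s,304+122/11.11-.5,204+158/11.11-.5,z))
E
```

```text
mouth [0.55813772 0.01259504 0.046     ] [0.56059416 0.00634719 0.046     ] (array([0.5609, 0.0125, 0.0392]), np.float64(0.0026))
die (array([ 0.4987, -0.2489,  0.0594]), np.float64(0.0019))
knob [0.59838223 0.19694228 0.125     ] [0.60116048 0.19408368 0.118     ] (array([0.6016, 0.1981, 0.1148]), np.float64(0.0012))
screw [0.58201991 0.14401884 0.1       ] (array([0.5854, 0.1446, 0.0912]), np.float64(0.0025))
key [0.54296874 0.02442518 0.034     ] [0.54592603 0.03134294 0.034     ]
key [0.5421506  0.02445146 0.038     ] [0.5450301  0.02753917 0.038     ]
```

The measurements agree:
- **Nest:** (0.559,0.0115), 135 mm from the cam axis (0.5835,0.1443), with fixture yaw -10.5°.
- **Knob:** (0.600,0.1965), 55 mm from the cam axis, so the crank is at about 0.40 rad.
- **Key and notch:** the key lies at about 140° in the world and the die notch at about 206°, so the die must turn about -66°.

I'll grip at yaw 145.5 and finish near yaw 79.5.

Emit:
move_arm(
  series=[
    [[0, 0, 0, 0, 0, -10.7, 65], [0, 0, 0, 0, 0, -10.7, 65], [0, 0, 0, 0, 0, -10.7, 65], [0, 0, 0, 0, 0, -10.7, 65], [0, 0, 0, 0, 0, -10.7, 65], [0, 0, 0, 0, 0, -10.7, 65], [0, 0, 0, 0, 0, -10.7, 65], [0, 0, 0, 0, 0, -10.7, 65], [0, 0, 0, 0, 0, -10.7, 65], [0, 0, 0, 0, 0, -10.7, 65], [0, 0, 0, 0, 0, -10.7, 65], [0, 0, 0, 0, 0, -10.7, 65], [0, 0, 0, 0, 0, -3.2, 65]],
  ],
)

```text
clock: 2.02
position: [0.1497, -0.6068, 0.2146]
tool_rot: [-180.0, 0.0, 145.7]
force: [0.9, 0.5, 0.6]
grip_width: 0.705
grasp_force: 0.0
```

```bash
cat >> h.py <<'E'
from scipy.spatial.transform import Rotation as Ro
def go(p):
    "shift in tool axes, mm, to world point p"
    s=robot.sense(); R=Ro.from_euler("xyz",s["tool_rot"],degrees=True)
    v=R.inv().apply(np.array(p)-s["position"])*1000
    print(round(s["clock"],2),"pos",s["position"].round(4),"rot",s["tool_rot"].round(2),"F",s["force"].round(1),"g",round(s["grip_width"]*91.9,1),"gf",round(s["grasp_force"],1)," shift",v.round(1))
E
python3 -c "
from h import *
go((.4985,-.249,.130))"
```

```text
2.02 pos [ 0.1497 -0.6068  0.2146] rot [-180.      0.    145.67] F [0.9 0.5 0.6] g 64.8 gf 0.0  shift [-86.2 492.2  84.6]
```

Emit:
move_arm(
  series=[
    [[-7.2, 41, 7, 0, 0, 0, 65], [-7.2, 41, 7, 0, 0, 0, 65], [-7.2, 41, 7, 0, 0, 0, 65], [-7.2, 41, 7, 0, 0, 0, 65], [-7.2, 41, 7, 0, 0, 0, 65], [-7.2, 41, 7, 0, 0, 0, 65], [-7.2, 41, 7, 0, 0, 0, 65], [-7.2, 41, 7, 0, 0, 0, 65], [-7.2, 41, 7, 0, 0, 0, 65], [-7.2, 41, 7, 0, 0, 0, 65], [-7.2, 41, 7, 0, 0, 0, 65], [-7.2, 41, 7, 0, 0, 0, 65], [0, 0, 0, 0, 0, 0, 65], [0, 0, 0, 0, 0, 0, 65]],
  ],
)

```text
clock: 3.78
position: [0.4995, -0.2508, 0.1306]
tool_rot: [-180.0, -0.0, 145.5]
force: [-0.4, 0.0, 0.0]
grip_width: 0.706
grasp_force: 0.0
```

```bash
python3 - <<'E'
from h import *
go((.4985,-.249,.036))
s=shot("side");t=shot("top")
a=cv2.resize(s["frame"][255:345,280:370,::-1],(500,500),interpolation=cv2.INTER_CUBIC)
cv2.imwrite("pics/c4.png",a)
E
```

```text
3.77 pos [ 0.4995 -0.2508  0.1306] rot [-1.7998e+02 -2.0000e-02  1.4549e+02] F [-0.4  0.   0. ] g 64.9 gf 0.0  shift [ 1.8  0.9 94.6]
```

View pics/c4.png

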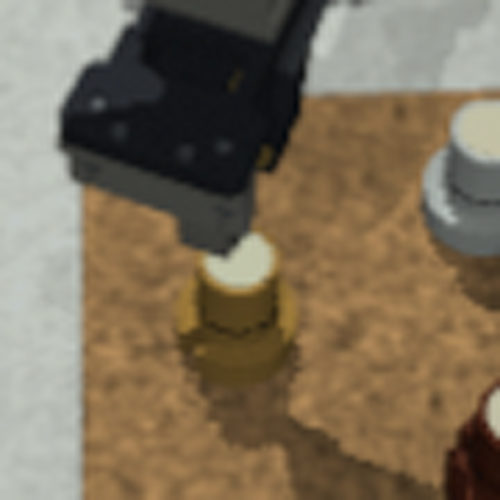

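The gripper straddles the die, with the cap at crop (238,262) below the near finger, and the notch shows at the lower left of the flange, crop (190,350). I'll go down and grip.

Emit:
move_arm(
  series=[
    [[1.8, 1, 18, 0, 0, 0, 65], [0, 0, 20, 0, 0, 0, 65], [0, 0, 20, 0, 0, 0, 65], [0, 0, 18, 0, 0, 0, 65], [0, 0, 12, 0, 0, 0, 65], [0, 0, 6.6, 0, 0, 0, 65], [0, 0, 0, 0, 0, 0, 50], [0, 0, 0, 0, 0, 0, 40], [0, 0, 0, 0, 0, 0, 30], [0, 0, 0, 0, 0, 0, 25], [0, 0, 0, 0, 0, 0, 25], [0, 0, 0, 0, 0, 0, 25]],
  ],
  grip_force=25,
)

```text
clock: 5.38
position: [0.4993, -0.2488, 0.0364]
tool_rot: [180.0, 0.0, 145.5]
force: [0.0, 1.2, 6.3]
grip_width: 0.364
grasp_force: 25.0
```

```bash
python3 -c "
from h import *
go((.559,.0115,.140))"
```

```text
5.38 pos [ 0.4993 -0.2488  0.0364] rot [1.7998e+02 4.0000e-02 1.4545e+02] F [0.  1.2 6.3] g 33.5 gf 25.0  shift [  98.4  248.2 -103.6]
```

Emit:
move_arm(
  series=[
    [[0, 0, -15, 0, 0, 0, 25], [0, 0, -30, 0, 0, 0, 25], [0, 0, -30, 0, 0, 0, 25], [0, 0, -28.6, 0, 0, 0, 25], [8, 20, 0, 0, 0, 0, 25], [12, 30, 0, 0, 0, 0, 25], [12, 30, 0, 0, 0, 0, 25], [12, 30, 0, 0, 0, 0, 25], [12, 30, 0, 0, 0, 0, 25], [12, 30, 0, 0, 0, 0, 25], [12, 30, 0, 0, 0, 0, 25], [12, 30, 0, 0, 0, 0, 25], [6.4, 18.2, 0, 0, 0, 0, 25], [0, 0, 0, 0, 0, 10, 25], [0, 0, 0, 0, 0, 10, 25], [0, 0, 0, 0, 0, 10, 25], [0, 0, 0, 0, 0, 10, 25], [0, 0, 0, 0, 0, 10, 25], [0, 0, 0, 0, 0, 0, 25], [0, 0, 0, 0, 0, 0, 25]],
  ],
)

```text
clock: 7.88
position: [0.5584, 0.0113, 0.1396]
tool_rot: [-180.0, 0.0, 95.7]
force: [1.0, 0.1, -5.8]
grip_width: 0.363
grasp_force: 25.0
```

```bash
python3 - <<'E'
from h import *
go((.559,.0115,.085))
s=shot("side");t=shot("top")
a=cv2.resize(s["frame"][165:255,275:365,::-1],(400,400),interpolation=cv2.INTER_CUBIC)
b=cv2.resize(t["frame"][165:225,290:350,::-1],(400,400),interpolation=cv2.INTER_CUBIC)
cv2.imwrite("pics/c5.png",np.hstack([a,b]))
E
```

```text
7.88 pos [0.5584 0.0113 0.1396] rot [-179.98    0.     95.67] F [ 1.   0.1 -5.8] g 33.4 gf 25.0  shift [ 0.1  0.6 54.6]
```

View pics/c5.png

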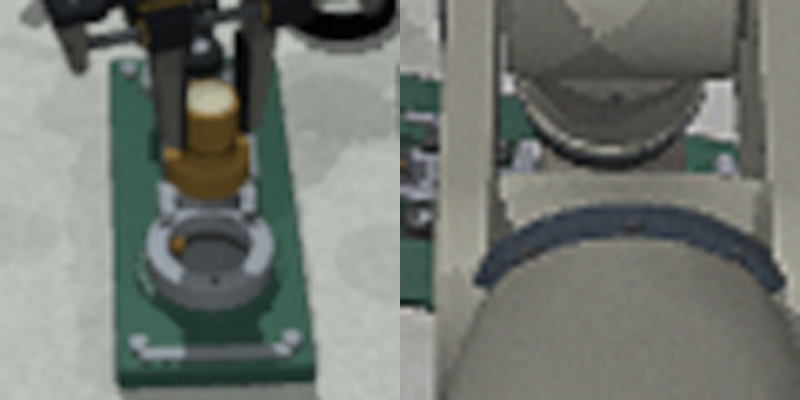

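The die is held over the nest. In the side view its cap is at about (322.2,186.3) and the notch faces left. The top view is hidden by the arm. I'll check the alignment in the one camera, where the bias is common to both readings.

```bash
python3 - <<'E'
from h import *
s=shot("side"); h=cv2.cvtColor(s["frame"],cv2.COLOR_RGB2HSV).astype(int)
m=((h[:,:,1]<90)&(h[:,:,2]>150)&(h[:,:,0]<40)).astype(np.uint8)[176:200,308:338]
n,l,st,c=cv2.connectedComponentsWithStats(m); i=1+st[1:,4].argmax(); u=c[i]+[308,176]
print(st[i],u,onz(s,*u,.1646).round(4),"mouth",onz(s,321.8,220.2,.046).round(4))
# mouth: bright ring rows -> inner edge left/right at widest row
g=s["frame"].min(2).astype(int)
for v in range(212,232,2): print(v,g[v,304:342].tolist())
E
```

```text
[10  8  9  7 53] [321.79245283 186.90566038] [0.559  0.0089 0.1646] mouth [0.5606 0.0063 0.046 ]
212 [60, 62, 60, 60, 59, 60, 60, 110, 134, 136, 124, 121, 127, 128, 128, 115, 102, 98, 94, 94, 100, 107, 109, 106, 104, 111, 113, 107, 78, 40, 49, 53, 54, 53, 53, 55, 56, 90]
214 [62, 63, 62, 61, 61, 75, 100, 100, 94, 91, 116, 125, 107, 89, 81, 82, 83, 81, 81, 79, 75, 70, 70, 83, 104, 92, 67, 55, 87, 104, 79, 52, 55, 57, 59, 59, 59, 73]
216 [61, 60, 61, 61, 91, 135, 137, 121, 122, 103, 75, 74, 78, 79, 81, 75, 71, 71, 69, 70, 72, 75, 77, 76, 75, 83, 98, 125, 133, 139, 142, 110, 69, 59, 60, 60, 60, 61]
218 [61, 60, 61, 64, 124, 152, 151, 153, 120, 72, 52, 60, 60, 45, 41, 40, 40, 40, 41, 41, 38, 39, 44, 50, 61, 69, 67, 108, 142, 150, 149, 137, 94, 56, 59, 60, 59, 56]
220 [60, 60, 61, 77, 131, 154, 153, 153, 119, 54, 35, 35, 44, 57, 65, 70, 69, 70, 69, 70, 68, 67, 59, 54, 45, 41, 52, 93, 135, 151, 150, 146, 104, 53, 58, 60, 60, 57]
222 [61, 57, 77, 89, 118, 148, 155, 153, 141, 95, 46, 40, 62, 69, 70, 69, 69, 69, 70, 70, 70, 68, 66, 67, 66, 66, 75, 131, 153, 149, 148, 127, 83, 52, 55, 60, 60, 61]
224 [61, 67, 76, 68, 62, 111, 149, 155, 152, 150, 137, 101, 73, 70, 71, 70, 71, 71, 71, 70, 69, 68, 66, 66, 68, 92, 135, 151, 150, 148, 136, 96, 58, 58, 57, 58, 60, 61]
226 [62, 54, 81, 80, 63, 67, 83, 118, 147, 156, 156, 139, 104, 85, 83, 80, 79, 77, 75, 75, 77, 79, 82, 86, 89, 90, 90, 110, 126, 110, 78, 57, 39, 50, 52, 55, 61, 60]
228 [62, 52, 51, 79, 74, 64, 71, 73, 79, 98, 120, 111, 93, 91, 92, 92, 92, 91, 72, 59, 79, 91, 90, 91, 93, 93, 88, 81, 76, 72, 62, 45, 35, 38, 52, 61, 61, 60]
230 [64, 62, 49, 59, 85, 75, 56, 67, 75, 76, 78, 79, 79, 82, 88, 90, 89, 89, 89, 89, 89, 90, 87, 84, 80, 79, 78, 76, 76, 62, 40, 34, 33, 44, 58, 61, 61, 61]
```

Emit:
move_arm(
  series=[
    [[-0.4, 0.9, 15, 0, 0, 0, 25], [0, 0, 20, 0, 0, 0, 25], [0, 0, 14, 0, 0, 0, 25], [0, 0, 8, 0, 0, 0, 25], [0, 0, 2, 0, 0, 0, 25], [0, 0, 2, 0, 0, 0, 25], [0, 0, 2, 0, 0, 0, 25], [0, 0, 0, 0, 0, 0, 25]],
  ],
)

```text
clock: 9.02
position: [0.5596, 0.0112, 0.0767]
tool_rot: [180.0, 0.0, 95.5]
force: [1.6, -0.3, -6.7]
grip_width: 0.365
grasp_force: 25.0
```

The flange has entered the mouth freely, as the force is only the die's weight. I'll go on down to the key.

Emit:
move_arm(
  series=[
    [[0, 0, 2, 0, 0, 0, 25], [0, 0, 2, 0, 0, 0, 25], [0, 0, 1.5, 0, 0, 0, 25], [0, 0, 1, 0, 0, 0, 25], [0, 0, 1, 0, 0, 0, 25], [0, 0, 0, 0, 0, 0, 25]],
  ],
)

```text
clock: 9.78
position: [0.5598, 0.0111, 0.0696]
tool_rot: [180.0, 0.0, 95.5]
force: [-0.9, -1.0, 2.5]
grip_width: 0.366
grasp_force: 25.0
```

It rests on the key, with about 8 N of light contact. Now I turn clockwise in small steps.

Emit:
move_arm(
  series=[
    [[0, 0, 0, 0, 0, 2.5, 25], [0, 0, 0, 0, 0, 2.5, 25], [0, 0, 0, 0, 0, 2.5, 25], [0, 0, 0, 0, 0, 0, 25]],
  ],
)

```text
clock: 10.28
position: [0.5598, 0.011, 0.0694]
tool_rot: [180.0, 0.0, 88.0]
force: [-0.5, -1.7, 0.9]
grip_width: 0.363
grasp_force: 25.0
```

Emit:
move_arm(
  series=[
    [[0, 0, 0.5, 0, 0, 2, 25], [0, 0, 0, 0, 0, 2, 25], [0, 0, 0, 0, 0, 0, 25]],
  ],
)

```text
clock: 10.65
position: [0.5594, 0.0114, 0.0682]
tool_rot: [-180.0, -0.0, 83.9]
force: [0.6, -0.6, -6.8]
grip_width: 0.362
grasp_force: 25.0
```

```bash
python3 -c "
from h import *
go((.5598,.0111,.0624)); print(robot.sense()['ft_torque'])"
```

```text
10.65 pos [0.5594 0.0114 0.0682] rot [-1.7999e+02 -1.0000e-02  8.3910e+01] F [ 0.6 -0.6 -6.8] g 33.2 gf 25.0  shift [-0.2  0.4  5.8]
[-0.04361684 -0.28619993  0.03794225]
```

The contact force vanished and z went below key level, so the notch has found the key. I'll ease it down.

Emit:
move_arm(
  series=[
    [[0, 0, 1, 0, 0, 1, 25], [0, 0, 1, 0, 0, 1, 25], [0, 0, 1, 0, 0, 0, 25], [0, 0, 0, 0, 0, 0, 25]],
  ],
)

```text
clock: 11.15
position: [0.5595, 0.0112, 0.0654]
tool_rot: [-180.0, -0.0, 82.0]
force: [0.1, -0.2, -6.4]
grip_width: 0.364
grasp_force: 25.0
```

Emit:
move_arm(
  series=[
    [[0, 0, 1, 0, 0, 0, 25], [0, 0, 1, 0, 0, 0, 25], [0, 0, 0.7, 0, 0, 0, 25], [0, 0, 0, 0, 0, 0, 25]],
  ],
)

```text
clock: 11.65
position: [0.5595, 0.0112, 0.0628]
tool_rot: [-180.0, 0.0, 82.0]
force: [-0.0, -0.4, -5.2]
grip_width: 0.363
grasp_force: 25.0
```

Emit:
move_arm(
  series=[
    [[0, 0, 0.5, 0, 0, 0, 25], [0, 0, 0.5, 0, 0, 0, 25], [0, 0, 0, 0, 0, 0, 25]],
  ],
)

```text
clock: 12.02
position: [0.5596, 0.0112, 0.0624]
tool_rot: [180.0, -0.0, 82.0]
force: [-2.6, 0.7, 5.3]
grip_width: 0.364
grasp_force: 25.0
```

It is on the floor: TCP 0.0624, as expected for fully home. I'll release and lift straight up.

Emit:
move_arm(
  series=[
    [[0, 0, -0.4, 0, 0, 0, 34], [0, 0, 0, 0, 0, 0, 40], [0, 0, 0, 0, 0, 0, 50], [0, 0, 0, 0, 0, 0, 55], [0, 0, 0, 0, 0, 0, 55], [0, 0, -5, 0, 0, 0, 55], [0, 0, -15, 0, 0, 0, 55], [0, 0, -30, 0, 0, 0, 55], [0, 0, -30, 0, 0, 0, 55], [0, 0, -27, 0, 0, 9.6, 55], [0, 0, 0, 0, 0, 0, 55]],
  ],
)

```text
clock: 13.4
position: [0.5613, 0.0112, 0.1723]
tool_rot: [179.7, -0.1, 72.4]
force: [0.4, -0.3, 0.3]
grip_width: 0.598
grasp_force: 0.0
```

```bash
python3 - <<'E'
from h import *
go((.600,.1965,.170))
s=shot("side"); h=cv2.cvtColor(s["frame"],cv2.COLOR_RGB2HSV).astype(int)
m=((h[:,:,1]<90)&(h[:,:,2]>140)&(h[:,:,0]<40)).astype(np.uint8)[190:222,308:338]
n,l,st,c=cv2.connectedComponentsWithStats(m); i=1+st[1:,4].argmax(); u=c[i]+[308,190]
print(st[i],u,onz(s,*u,.087).round(4),onz(s,*u,.095).round(4),"expected home/proud px",proj(s,(.5596,.0088,.087)),proj(s,(.5596,.0088,.095)))
cv2.imwrite("pics/c6.png",cv2.resize(s["frame"][140:250,265:375,::-1],(550,550),interpolation=cv2.INTER_CUBIC))
E
```

```text
13.4 pos [0.5613 0.0112 0.1723] rot [ 1.7972e+02 -1.0000e-01  7.2360e+01] F [ 0.4 -0.3  0.3] g 54.9 gf 0.0  shift [188.3 -19.2   2.5]
[ 8 14 12  9 76] [321.52631579 207.98684211] [0.5605 0.0121 0.087 ] [0.5584 0.0042 0.095 ] expected home/proud px [321.49814596 208.8946342 ] [321.55148218 206.73170595]
```

View pics/c6.png

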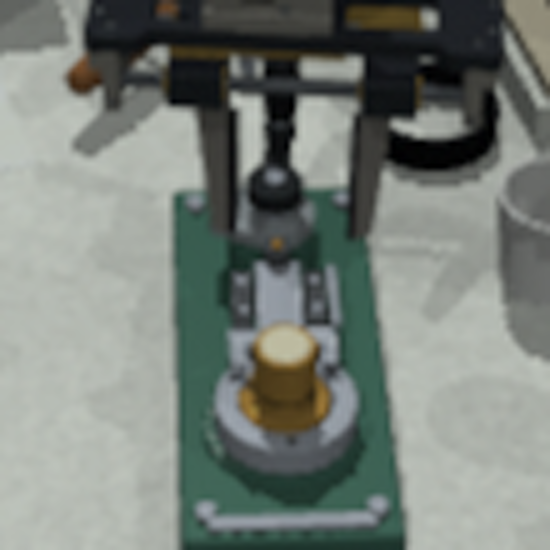

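The die stands upright with its flange down in the ring, cap at side (321.5,208). Next I go to the knob.

Emit:
move_arm(
  series=[
    [[20, -2, 0, 0, 0, 0, 60], [37, -3.8, 0, 0, 0, 0, 60], [37, -3.8, 0, 0, 0, 0, 60], [37, -3.8, 0, 0, 0, 0, 60], [37, -3.8, 0, 0, 0, 0, 60], [20.3, -2, 0, 0, 0, 0, 60], [0, 0, 0, 0, 0, 0, 60], [0, 0, 0, 0, 0, 0, 60]],
  ],
)

```text
clock: 14.45
position: [0.5978, 0.1956, 0.1688]
tool_rot: [-180.0, 0.1, 72.4]
force: [0.1, 0.6, 0.1]
grip_width: 0.652
grasp_force: 0.0
```

```bash
python3 - <<'E'
from h import *
go((.600,.1965,.100))
s=shot("side");t=shot("top")
a=cv2.resize(s["frame"][120:200,285:365,::-1],(400,400),interpolation=cv2.INTER_CUBIC)
b=cv2.resize(t["frame"][155:215,235:295,::-1],(400,400),interpolation=cv2.INTER_CUBIC)
cv2.imwrite("pics/c7.png",np.hstack([a,b]))
E
```

```text
14.45 pos [0.5978 0.1956 0.1688] rot [-1.7996e+02  6.0000e-02  7.2370e+01] F [0.1 0.6 0.1] g 60.0 gf 0.0  shift [ 1.6  1.9 68.8]
```

View pics/c7.png

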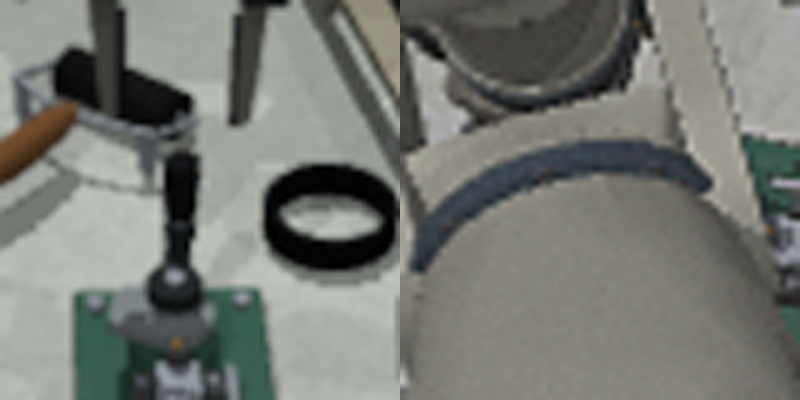

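The fingers straddle the knob: tips at crop x 107 and 242, knob at 181. I'll go down and grip lightly.

Emit:
move_arm(
  series=[
    [[1.6, 1.9, 15, 0, 0, 0, 60], [0, 0, 20, 0, 0, 0, 60], [0, 0, 20, 0, 0, 0, 60], [0, 0, 13, 0, 0, 0, 60], [0, 0, 0, 0, 0, 0, 45], [0, 0, 0, 0, 0, 0, 35], [0, 0, 0, 0, 0, 0, 20], [0, 0, 0, 0, 0, 0, 20], [0, 0, 0, 0, 0, 0, 20], [0, 0, 0, 0, 0, 0, 20]],
  ],
  grip_force=10,
)

```text
clock: 15.8
position: [0.601, 0.1976, 0.1019]
tool_rot: [180.0, -0.0, 72.4]
force: [-1.4, 0.7, 4.9]
grip_width: 0.234
grasp_force: 10.0
```

```bash
python3 - <<'E'
from h import *
go((.600,.1965,.100))
E
```

```text
15.8 pos [0.601  0.1976 0.1019] rot [ 1.7996e+02 -3.0000e-02  7.2350e+01] F [-1.4  0.7  4.9] g 21.5 gf 10.0  shift [-1.3 -0.6  1.9]
```

Emit:
move_arm(
  series=[
    [[-0.2, -4.8, 0, 0, 0, -5, 20], [-0.2, -4.8, 0, 0, 0, -5, 20], [-0.2, -4.8, 0, 0, 0, -5, 20], [-0.2, -4.8, 0, 0, 0, -5, 20], [-0.2, -4.8, 0, 0, 0, -5, 20], [-0.2, -4.8, 0, 0, 0, -5, 20], [-0.2, -4.8, 0, 0, 0, -5, 20], [-0.2, -4.8, 0, 0, 0, -5, 20]],
  ],
)

```text
clock: 16.8
position: [0.564, 0.1956, 0.1019]
tool_rot: [179.9, 0.1, 112.5]
force: [3.0, -3.7, 3.0]
grip_width: 0.24
grasp_force: 10.0
```

```bash
python3 - <<'E'
from h import *
go((.600,.1965,.100))
p=robot.sense()["position"][:2]-[.5835,.1443]; print(np.degrees(np.arctan2(p[1],p[0])),np.hypot(*p))
E
```

```text
16.8 pos [0.564  0.1956 0.1019] rot [1.7988e+02 6.0000e-02 1.1254e+02] F [ 3.  -3.7  3. ] g 22.0 gf 10.0  shift [-13.   33.6   1.9]
110.79984720824022 0.05491633528332463
```

Emit:
move_arm(
  series=[
    [[-0.2, -4.8, 0, 0, 0, -5, 20], [-0.2, -4.8, 0, 0, 0, -5, 20], [-0.2, -4.8, 0, 0, 0, -5, 20], [-0.2, -4.8, 0, 0, 0, -5, 20], [-0.2, -4.8, 0, 0, 0, -5, 20], [-0.2, -4.8, 0, 0, 0, -5, 20], [-0.2, -4.8, 0, 0, 0, -5, 20], [-0.2, -4.8, 0, 0, 0, -5, 20], [-0.2, -4.8, 0, 0, 0, -5, 20], [-0.2, -4.8, 0, 0, 0, -5, 20], [-0.2, -4.8, 0, 0, 0, -5, 20], [-0.2, -4.8, 0, 0, 0, -5, 20], [-0.2, -4.8, 0, 0, 0, -5, 20], [0, 0, 0, 0, 0, 0, 20]],
  ],
)

```text
clock: 18.55
position: [0.5304, 0.1475, 0.1019]
tool_rot: [180.0, 0.2, 177.4]
force: [5.4, -1.0, 0.2]
grip_width: 0.237
grasp_force: 10.0
```

```bash
python3 - <<'E'
from h import *
go((.600,.1965,.100))
p=robot.sense()["position"][:2]-[.5835,.1443]; print(np.degrees(np.arctan2(p[1],p[0])),np.hypot(*p))
E
```

```text
18.55 pos [0.5304 0.1475 0.1019] rot [179.97   0.19 177.36] F [ 5.4 -1.   0.2] g 21.8 gf 10.0  shift [-67.2  52.1   2.1]
176.5437958355139 0.05315957801123658
```

Emit:
move_arm(
  series=[
    [[0, 0, 0, 0, 0, 0, 30], [0, 0, 0, 0, 0, 0, 45], [0, 0, 0, 0, 0, 0, 50], [0, 0, 0, 0, 0, 0, 50], [0, 0, -15, 0, 0, 0, 50], [0, 0, -35, 0, 0, 0, 50], [0, 0, -40, 0, 0, 0, 50], [0, 0, -40, 0, 0, 0, 50], [10, -35, 0, 0, 0, 0, 50], [10, -45, 0, 0, 0, 0, 50], [10, -45, 0, 0, 0, 0, 50], [10, -45, 0, 0, 0, 0, 50], [10, -45, 0, 0, 0, 0, 50], [10, -45, 0, 0, 0, 0, 50], [10, -45, 0, 0, 0, 0, 50], [10, -45, 0, 0, 0, 0, 50], [10, -45, 0, 0, 0, 0, 50], [10, -45, 0, 0, 0, 0, 50], [0, 0, 0, 0, 0, 0, 50], [0, 0, 0, 0, 0, 0, 50]],
  ],
)

```text
clock: 21.05
position: [0.4086, -0.2868, 0.2318]
tool_rot: [180.0, 0.0, 177.3]
force: [-0.2, -1.0, 0.4]
grip_width: 0.544
grasp_force: 0.0
```

```bash
python3 - <<'E'
from h import *
s=shot("side");t=shot("top")
a=cv2.resize(s["frame"][145:255,280:365,::-1],(310,400),interpolation=cv2.INTER_CUBIC)
b=cv2.resize(t["frame"][160:230,250:348,::-1],(488,349),interpolation=cv2.INTER_CUBIC)
b=np.vstack([b,np.zeros((51,488,3),np.uint8)])
cv2.imwrite("pics/c8.png",np.hstack([a,b]))
E
```

```text
(no output)
```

View pics/c8.png

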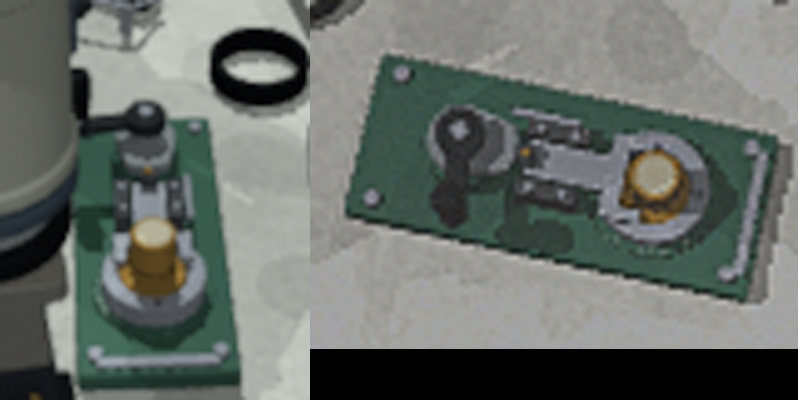

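The picture shows the crank arm pointing to fixture -x (knob at crop (452,210), hub at (458,130)), which matches the measured 2.2 rad, mid-dwell. The forked keeper is forward over the die's flange, and the die is upright at crop (656,175). The arm is clear, so I'm handing in.

```bash
python3 -c "
from h import *
print(robot.sign_off())"
```

```text
the job is handed in; nothing more can be done
None
```

The brass die is fully home on the key, the crank stands at about 2.2 rad on the dwell with the keeper forward over the flange, the arm has let go and is clear, and the job was handed in at about 21 s.

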